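Vent the line and zero the differential pressure transmitter

ROBOT

A 6-joint arm with a two-finger parallel gripper is mounted at the origin on the work surface. World frame = base frame: x ahead of the robot, y to its left, z up, the work surface at z = 0. Lengths are in m, angles in degrees, forces in N, time in s.
With the tool pointing down it reaches from about 0.35 to 0.775 m from the base axis. Payload 7.3 kg.
Tool frame: the origin (TCP) lies between the finger pads, 19 mm behind the fingertips; this is the grasp point; z points along the fingers, y is the line along which they close (so a half turn about z gives the same grasp; the last joint's range is limited). The gripper opens to 92 mm and grips with 3 to 60 N. Pads are 19 mm wide; open, the fingers measure 130 mm over their backs; the gripper's body (75 mm by 190 mm) begins 47 mm behind the grasp point.
Start: joints at [59.473, 19.595, 87.324, -0, 73.075, -8.365], TCP at [0.198, 0.486, 0.246] pointing down, gripper open.
Joint ranges: [-145.02, 145.02], [-44.19, 115.74], [2.07, 154.8], [-57.11, 237.11], [16.16, 152.29], [-177.93, 177.93]. Speed limits (degrees/s): [147.25, 147.25, 180, 180, 180, 180].

INTERFACE

Orientations are given as [roll, pitch, yaw] about the fixed x, y, z axes, in that order (R = Rz(yaw) Ry(pitch) Rx(roll)).
In Python, from plant import r gives the robot as it stands. The module is installed in compiled form; this text tells all that it offers. Calls block until the motion is done:
- r.move_pose(position, orientation): joint-space move of the TCP to a pose.
- r.servo_line(position, max_speed=0.15, rot=None, stop_force=None): straight line of the TCP; rot=None keeps the orientation; max_speed is the mean speed in m/s. With stop_force (N) it stops when the force on the tool has changed by that much, and returns True; else False.
- r.goto_joints(angles): joint-space move.
- r.command_gripper(opening, force=None): finger opening in m; force is the grip in N (None keeps the last); returns when the fingers have stopped.
- r.dwell(seconds).
- r.solve_ik(position, orientation): joint angles nearest the present ones, or None.
- r.grab_frame(name): name is "scene" or "top"; returns a dict with "color" (400x640x3 uint8, red, green, blue), "range_z" (400x640 float32, m along the optical axis (not along the pixel's ray), 0 where there is no reading), "fx", "fy", "cx", "cy" (pixels), "distortion" ([k1, k2, p1, p2, k3] as OpenCV has them; the pictures are not rectified), "T" (4x4, takes a point from camera to world coordinates). Camera axes: x right, y up, looking along -z (the intrinsics and any distortion apply to the point x, -y, -z); pixel columns grow to the right and rows downward; lengths in m; the calibration is good to about 2 mm. A picture is of the moment at which its call begins.
A pose or a line that the arm cannot do raises r.Unreachable and nothing moves.
- r.sign_off(): hands the job in; it is judged then, once.
Readings, each from a call of its own:
- r.read_clock(): time.
- r.read_joint_positions(): joint angles.
- r.read_qvel(): joint speeds.
- r.read_joint_efforts(): joint torques, N m.
- r.read_tcp_pos(): TCP position.
- r.read_orientation(): TCP orientation.
- r.read_force(): force on the tool from outside, world axes, zero at the start.
- r.read_moment(): the same for the moment, N m.
- r.read_finger_gap(): finger opening in m.
- r.read_finger_force(): force on a finger pad.
Only numpy, scipy, OpenCV 4.12 (cv2) and the standard library are available. Lean on these libraries where they do the work, as an engineer would, in place of code of your own. Each camera call takes 0.05 s, during which the arm holds its last target. There are 200 camera calls.

TASK

Zero the differential pressure transmitter, the one held to its port block by the big square bolted flange: first vent its line by pushing the lever of its own vent valve fully open with the fingertips, without gripping it, until it lies in line with the vent. Then point straight down at its zero key, the round one in the middle of the row below its display, with the fingertips one to three centimetres above it and without contact, stay there for three seconds, and draw the hand well clear (at least ten centimetres). Never touch the transmitter itself, and leave the other transmitter, its valve and everything else on the bench alone.

Things in the scene. Friction and masses are not known exactly. Their poses are not given: they have to be found in the camera images.
- dp_transmitter: the differential transmitter, the one joined to its port block by a big square steel flange (88 x 84 mm) with four bolts. Head: red upright drum, 90 mm across, top 136 mm above the bench, white face with display and keys on top. Fixed to its station. Origin and axes as the station's; the head's axis is at own x -0.065, y 0.
- dp_station: the fixed calibration station that carries it: base plate 200 x 120 mm, 12 mm thick. Origin: on the bench, centre of the plate; x from the head to the port block, y to the vent valve, z up. The port block, 100 mm high, spans x 0.04 to 0.09, y -0.03 to 0.03. Conduit bosses of the head reach to y 0.06 and -0.06, 64 to 92 mm high.
- dp_zero_key (a point): its zero key: the round black mark, 13 mm across, on the face's robot side, middle of the row of three (the others are oblong, 22 mm to either side). Point on the mark, 138 mm above the bench; axes as the station's. An infrared key: it answers to a fingertip held still just above the window, not to touch.
- dp_stem (a point): pivot of the station's vent valve lever (brass quarter-turn valve beside the port block, at station x 0.065, y 0.120): on its upright axis, 119 mm above the bench, mid-thickness of the lever; axes as the station's
- dp_lever_end (a point): free end of that lever, 94 mm from the pivot. From 28 to 94 mm out it has a black sleeve 16 mm wide, 12 mm thick (113 to 125 mm above the bench). Nothing stands close under the sleeve, save that in the open position the brass silencer lies below it, up to 90 mm high.
- dp_lever (a joint): lever angle, rad: 0 closed, pointing along the station's -x (towards the robot), across the vent; it turns clockwise seen from above, away from the transmitter, to 1.57 fully open at its stop, along the station's +y, in line with the vent. Stays where left; about 2 N at the sleeve turns it.
- gauge_transmitter: the other transmitter, the gauge type, joined to its port block by a slim round steel stem (25 mm thick). Head: red upright drum, 90 mm across, top 136 mm above the bench, white face with display and keys on top. Fixed to its station. Origin and axes as the station's; the head's axis is at own x -0.065, y 0.
- gauge_station: the fixed calibration station that carries it: base plate 200 x 120 mm, 12 mm thick. Origin: on the bench, centre of the plate; x from the head to the port block, y to the vent valve, z up. The port block, 100 mm high, spans x 0.04 to 0.09, y -0.03 to 0.03. Conduit bosses of the head reach to y 0.06 and -0.06, 64 to 92 mm high.
- gauge_zero_key (a point): its zero key: the round black mark, 13 mm across, on the face's robot side, middle of the row of three (the others are oblong, 22 mm to either side). Point on the mark, 138 mm above the bench; axes as the station's. An infrared key: it answers to a fingertip held still just above the window, not to touch.
- gauge_stem (a point): pivot of the station's vent valve lever (brass quarter-turn valve beside the port block, at station x 0.065, y 0.120): on its upright axis, 119 mm above the bench, mid-thickness of the lever; axes as the station's
- gauge_lever_end (a point): free end of that lever, 94 mm from the pivot. From 28 to 94 mm out it has a black sleeve 16 mm wide, 12 mm thick (113 to 125 mm above the bench). Nothing stands close under the sleeve, save that in the open position the brass silencer lies below it, up to 90 mm high.
- gauge_lever (a joint): lever angle, rad: 0 closed, pointing along the station's -x (towards the robot), across the vent; it turns clockwise seen from above, away from the transmitter, to 1.57 fully open at its stop, along the station's +y, in line with the vent. Stays where left; about 2 N at the sleeve turns it.
- adapter: brass hexagon adapter standing upright, 28 mm across and 44 mm tall; origin at the centre of its underside. A bystander.
- tape: white roll of tape lying flat, 54 mm across and 14 mm tall; origin at the centre of its underside. A bystander.
- screwdriver: screwdriver lying along its own x, handle to -x, about 200 mm long; origin at the centre of its underside. A bystander.
- spanner: steel spanner lying along its own x, about 180 mm long; origin at the centre of its underside. A bystander.
- sensor: small bare steel pressure sensor lying along its own x, 100 mm long and 25 mm across; origin on its underside. A bystander.
- parts_tray: blue open parts tray, 100 x 110 x 35 mm; origin at the centre of its underside. A bystander.
- carton: open cardboard carton with a panel indicator in it, 110 x 190 x 62 mm; origin at the centre of its underside. A bystander.

How it is judged (in metres and radians):
On the way, in this order (a step that is already met when the one before it is completed fails the run):
1. the vent valve lever of the differential transmitter is fully open (within about 10 degrees of its stop) (value of joint dp_lever above 1.4 rad), for 0.2 s.
2. vent open, the tool points straight down (within 30 degrees) at the differential zero key, TCP within 10 mm sideways and 19 to 60 mm above it, for 2.5 s on end (value of joint dp_lever above 1.4 rad and horizontal distance between the grasp point and dp_zero_key below 0.01 m and z of the grasp point in the frame of dp_zero_key between 0.019 and 0.06 m and angle between the grasp point's own z axis and vertical above 2.6 rad), for 2.5 s.
At the end, for the whole second after the job is handed in: The differential transmitter's vent lever rests at more than 1.40 rad (open), the other lever is still closed, the TCP is more than 100 mm from the zero key, and every loose thing is within 15 mm of where it was (value of joint dp_lever above 1.4 rad and distance between the grasp point and dp_zero_key above 0.1 m and value of joint gauge_lever below 0.35 rad and velocity of joint dp_lever below 0.05 rad/s and distance of each of adapter, tape, screwdriver, spanner, sensor, parts_tray, carton from where it was at the start of the episode below 0.015 m); the robot touches nothing.
It fails at once if a transmitter is touched (contact force between any of the fingers, the arm and dp_transmitter above 0.5 N or contact force between any of the fingers, the arm and gauge_transmitter above 0.5 N).
It fails at once if the zero key is pointed at while the line is still under pressure (vent lever below 1.2 rad) (value of joint dp_lever below 1.2 rad and (horizontal distance between the grasp point and dp_zero_key below 0.01 m and z of the grasp point in the frame of dp_zero_key between 0.019 and 0.06 m and angle between the grasp point's own z axis and vertical above 2.6 rad)).
It fails at once if the other transmitter's zero key is pointed at, or its valve lever moved ((horizontal distance between the grasp point and gauge_zero_key below 0.01 m and z of the grasp point in the frame of gauge_zero_key between 0.019 and 0.06 m and angle between the grasp point's own z axis and vertical above 2.6 rad) or distance of gauge_lever_end from where it was at the start of the episode above 0.01 m).
It fails at once if the valve lever is gripped hard or forced (over 35 N) (contact force between any of the fingers, the arm and dp_lever above 35 N).
It fails at once if a bystander is lifted, carried or pushed more than 15 mm (distance of any of adapter, tape, screwdriver, spanner, sensor, parts_tray, carton from where it was at the start of the episode above 0.015 m).
It also fails if it takes over 54 s, if anything falls off the work surface, if the arm or the gripper's body presses on something with over 40 N, if the wrist force passes 120 N, or if a joint passes its speed limit or range.

## Working session

There is one attempt and no reset: what is moved stays moved. The work goes in short steps, each a Python script; the robot and the scene stay as the last script left them, time stands still between calls to the robot, and variables do not carry over. Pictures are saved under pics/ and viewed, at most 10 in all, crops included, and the job is handed in when it is done.

```bash
mkdir -p pics
cat > h.py <<'E'
import numpy as np, cv2
from plant import r
def cloud(f):
    h,w=f["range_z"].shape
    K=np.array([[f["fx"],0,f["cx"]],[0,f["fy"],f["cy"]],[0,0,1]])
    u,v=np.meshgrid(np.arange(w),np.arange(h))
    p=cv2.undistortPoints(np.stack([u,v],-1).reshape(-1,1,2).astype(float),K,np.array(f["distortion"],float)).reshape(h,w,2)
    z=f["range_z"]; P=np.stack([p[...,0]*z,-p[...,1]*z,-z],-1)
    T=np.array(f["T"]); W=P@T[:3,:3].T+T[:3,3]; W[z==0]=np.nan
    return W
def save(img,n,s=1):
    cv2.imwrite("pics/"+n,cv2.resize(img[...,::-1],None,fx=s,fy=s,interpolation=cv2.INTER_CUBIC))
E
python3 - <<'E'
from h import *
for n in("scene","top"):
    f=r.grab_frame(n); save(f["color"],n+"1.png",1.25); np.savez("/tmp/"+n,W=cloud(f),C=f["color"])
print(r.read_clock(),r.read_orientation())
E
```

```text
0.1 [-1.79921215e+02 -8.97827626e-03  1.57838899e+02]
```

View pics/top1.png

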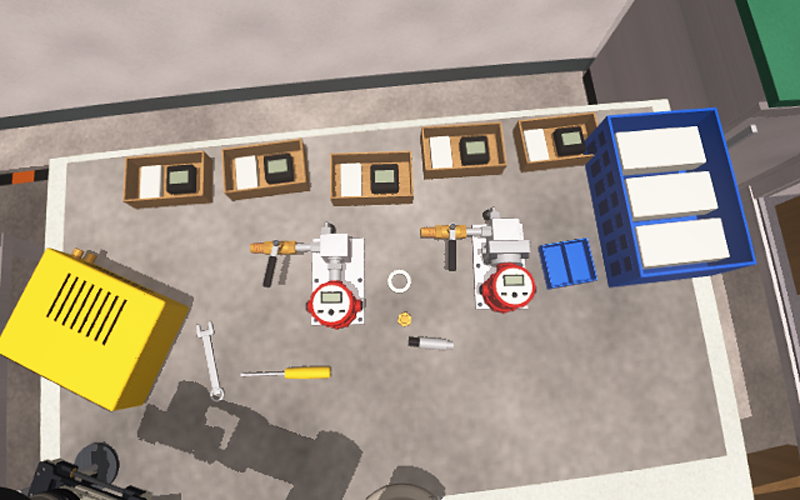

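View pics/scene1.png

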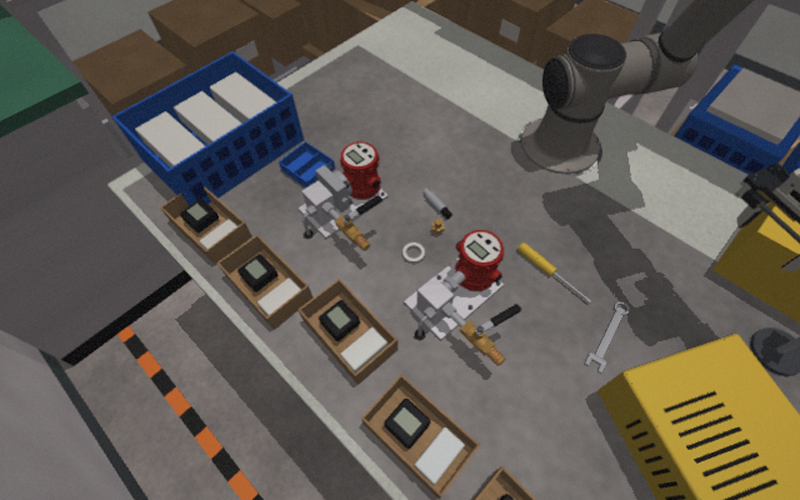

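The differential station is the right-hand one in the top view: square flange at about (508,250), head at (513,286), lever sleeve at (452,253), silencer at (435,232). The gauge station is on the left, with its head at (333,303). Next I measure.

Run:
```python
from h import *
for n,(u0,u1,v0,v1) in dict(top=(325,435,160,255),scene=(235,315,105,205)).items():
    d=np.load(f"/tmp/{n}.npz"); W,C=d["W"],d["C"].astype(int)
    w=W[v0:v1,u0:u1];c=C[v0:v1,u0:u1]; z=w[...,2]
    red=(c[...,0]>90)&(c[...,0]>2*c[...,1])
    dark=c.max(-1)<70
    head=(z>.128)&(z<.145)
    # circle centre of all points at face height near red
    rc=np.nanmedian(w[red],0)
    near=np.hypot(w[...,0]-rc[0],w[...,1]-rc[1])<.07
    H=w[head&near]; (cx,cy),rad=cv2.minEnclosingCircle(H[:,:2].astype(np.float32))
    print(n,"redmed",rc,"head circ",cx,cy,rad,len(H),np.median(H[:,2]))
    sl=dark&(z>.105)&(z<.132)&~near
    S=w[sl]; m=S.mean(0); (bx,sz,an)=cv2.minAreaRect(S[:,:2].astype(np.float32))
    print("sleeve",len(S),m,bx,sz,an,np.median(S[:,2])); 
    e=np.linalg.svd(S[:,:2]-m[:2])[2][0]; print("dir",e,np.degrees(np.arctan2(e[1],e[0])), ((S[:,:2]-m[:2])@e).min(),((S[:,:2]-m[:2])@e).max())
    k=dark&(np.hypot(w[...,0]-cx,w[...,1]-cy)<.036)&head
    nl,lab,st,ce=cv2.connectedComponentsWithStats(k.astype(np.uint8))
    for i in range(1,nl):
        if st[i,4]>2: print("key",st[i,4],w[lab==i].mean(0))
    blk=(z>.094)&(z<.106)&~near&(c.max(-1)-c.min(-1)<30)
    if n=="top":
        br=(c[...,0]-c[...,2]>60)&(z>.05)&~near&~red; print("brass",w[br].mean(0))
    print("block",blk.sum(),np.median(w[blk],0))
    save(C[v0:v1,u0:u1].astype(np.uint8),n+"crop.png",5)
```

```text
top redmed [ 0.4859877  -0.25825912  0.12861767] head circ 0.4928276538848877 -0.2822028398513794 0.04701107740402222 956 0.13727380937724676
sleeve 155 [ 0.57134951 -0.17269257  0.12464066] (0.5545737147331238, -0.22976429760456085) (0.17394784092903137, 0.08557285368442535) 64.79525756835938 0.12515301220698594
dir [-0.1040553  -0.99457151] -95.9727408739989 -0.014056861840951989 0.15320725276677907
key 4 [ 0.50247235 -0.26316034  0.13851657]
key 9 [ 0.47620485 -0.28027341  0.13776077]
key 5 [ 0.47593214 -0.30206028  0.13805003]
brass [ 0.63250121 -0.1591272   0.08979066]
block 425 [ 0.6191129  -0.29327455  0.10045543]
scene redmed [ 0.50561796 -0.25346249  0.13509705] head circ 0.4969055652618408 -0.2808854579925537 0.045705508440732956 547 0.13689796234746043
sleeve 178 [ 0.58269852 -0.19388145  0.12132777] (0.5796993374824524, -0.24246300756931305) (0.16808341443538666, 0.09552381932735443) 79.97794342041016 0.1239370342663863
dir [-0.06921672  0.99760165] 93.9689996179793 -0.12980529879076574 0.044224977997175716
key 7 [ 0.47708181 -0.2810067   0.13816469]
key 3 [ 0.48030373 -0.26011007  0.13788973]
block 343 [ 0.62232718 -0.29114334  0.09987233]
```

View pics/topcrop.png

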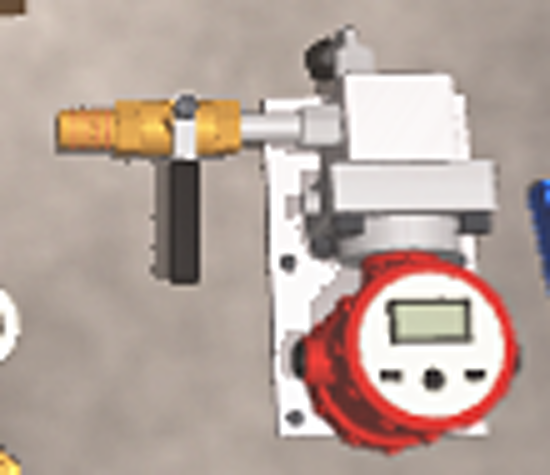

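```bash
cat >> h.py <<'E'
HEAD=np.array([.4955,-.2815]);
E
python3 - <<'E'
from h import *
for n,(u0,u1,v0,v1) in dict(top=(325,435,160,255),scene=(235,315,105,205)).items():
    d=np.load(f"/tmp/{n}.npz"); W,C=d["W"],d["C"].astype(int)
    w=W[v0:v1,u0:u1];c=C[v0:v1,u0:u1]; z=w[...,2]
    S=w[(c.max(-1)<110)&(z>.118)&(z<.13)&(w[...,1]>-.195)&(w[...,1]<-.14)&(w[...,0]<.612)]
    print(n,len(S),cv2.minAreaRect(S[:,:2].astype(np.float32)),S[:,:2].mean(0))
    B=w[(z>.097)&(z<.104)&(w[...,0]>.58)&(w[...,1]<-.25)]
    print("block",len(B),cv2.minAreaRect(B[:,:2].astype(np.float32)))
R=lambda a:np.array([[np.cos(a),-np.sin(a)],[np.sin(a),np.cos(a)]])
for a in(-4,-5): 
    M=R(np.radians(a)); print(a,"stem",HEAD+M@[.13,.12],"sleeve mid",HEAD+M@[.069,.12],"block",HEAD+M@[.13,0])
for yaws in((265,175),(85,-5)): print([r.solve_ik([.59,-.19,.124],[180,0,y]) is not None and np.round(r.solve_ik([.59,-.19,.124],[180,0,y]),0) for y in yaws])
E
```

```text
top 146 ((0.5721161365509033, -0.16627420485019684), (0.013944528996944427, 0.06475022435188293), 82.85313415527344) [ 0.571331   -0.16603643]
block 348 ((0.6230178475379944, -0.2939889132976532), (0.06136038154363632, 0.04870518669486046), 85.84225463867188)
scene 127 ((0.5760341286659241, -0.16558268666267395), (0.01870894432067871, 0.06743120402097702), 80.7550277709961) [ 0.57745939 -0.16420428]
block 282 ((0.6233837008476257, -0.2939280867576599), (0.0811566635966301, 0.055752769112586975), 85.49092864990234)
-4 stem [ 0.6335541  -0.17086066] sleeve mid [ 0.5727027  -0.16660551] block [ 0.62518333 -0.29056834]
-5 stem [ 0.635464   -0.17328688] sleeve mid [ 0.57469612 -0.16797038] block [ 0.62500531 -0.29283025]
[array([-25.,  36.,  81.,  -0.,  64., 160.]), array([ -25.,   36.,   81.,    0.,   64., -110.])]
[array([-25.,  36.,  81.,   0.,  64., -20.]), array([-25.,  36.,  81.,  -0.,  64.,  70.])]
```

Sizes, heights and both cameras agree: station yaw is about -4.5°, stem about (0.634,-0.171), key about (0.4766,-0.2807). Now I push the lever.

Run:
```python
from h import *
A=-4.5; STEM=np.array([.634,-.171])
def pose(q,off,z=.124,rad=.065):
    th=np.radians(180+A-q); d=np.array([np.cos(th),np.sin(th)]); m=np.array([d[1],-d[0]])
    return [*(STEM+rad*d-off*m),z],[180,0,90+A-q]
r.command_gripper(0,5)
p,o=pose(0,.034,.27); r.move_pose(p,o)
r.servo_line(pose(0,.034)[0],.12); print(r.read_force(),r.read_tcp_pos(),r.read_clock())
for q in(0,10,20,30,40,50,60,70,78,84,88):
    p,o=pose(q,.0175)
    s=r.servo_line(p,.05,rot=o,stop_force=15)
    print(q,s,np.round(r.read_force(),1),round(float(r.read_clock()),1))
    if s: break
f=r.grab_frame("top"); save(f["color"][120:280,290:470],"push.png",3)
```

```text
[ 0.73774998 -0.71521927 -0.78490495] [ 0.56696993 -0.20001141  0.12482121] 5.65
0 False [ 0.4  0.2 -0.8] 6.1
10 False [-0.4  0.1 -0.2] 6.5
20 False [-0.7 -0.6 -0.3] 6.9
30 False [-0.6  0.3 -0.4] 7.3
40 False [ 0.2 -0.6  0.7] 7.7
50 False [-1.3 -0.3  0.9] 8.1
60 False [ 1.  -0.2 -0.7] 8.4
70 False [ 0.2 -0.5  0.1] 8.8
78 False [-0.6  0.1 -0.7] 9.2
84 False [0.  0.  0.5] 9.4
88 False [-0.9 -0.2 -0.8] 9.7
```

View pics/push.png

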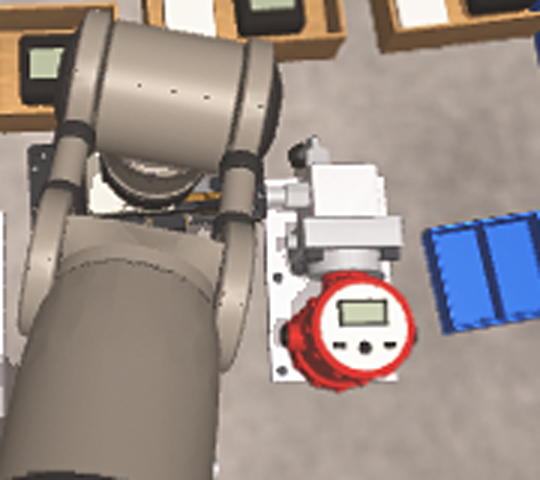

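The arm hides the lever from the top camera, and the forces were small. I back off, lift clear and look.

Run:
```python
from h import *
p=np.array(r.read_tcp_pos()); print(p)
r.servo_line(list(p+[-.03,0,0]),.1); r.servo_line([p[0]-.03,p[1],.30],.2)
r.move_pose([.40,-.1,.30],[180,0,-4.5])
f=r.grab_frame("top"); save(f["color"][120:280,290:470],"after.png",3)
f=r.grab_frame("scene"); save(f["color"][90:230,200:340],"after2.png",4); print(r.read_clock())
```

```text
[ 0.61914262 -0.10538015  0.12394223]
12.1167
```

View pics/after2.png

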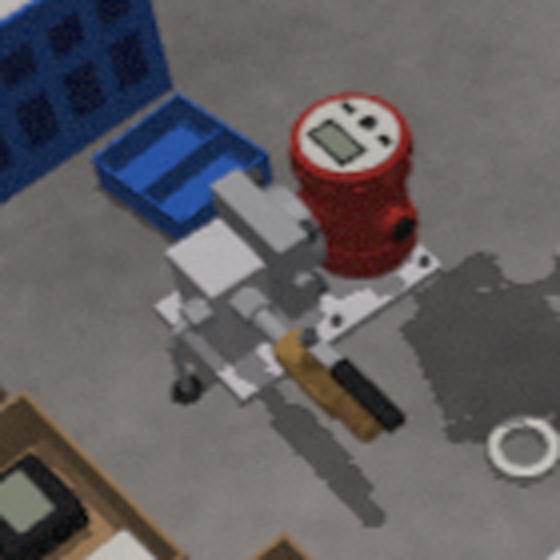

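View pics/after.png

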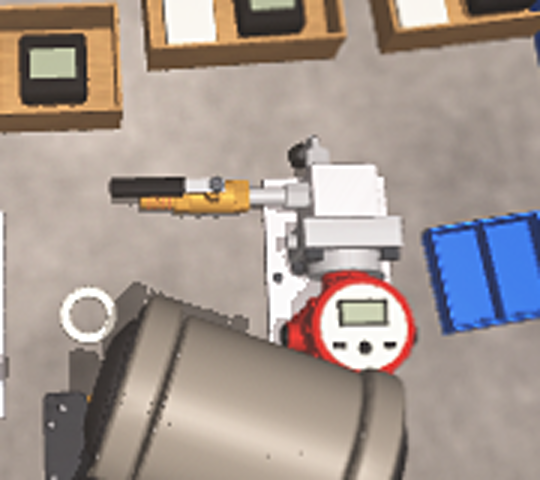

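The sleeve, at (112–185,188) in the top crop, lies parallel to the vent, so the lever appears open. I check the angle by depth before pointing.

Run:
```python
from h import *
STEM=np.array([.634,-.171])
for n in("top","scene"):
    f=r.grab_frame(n); w=cloud(f); c=f["color"].astype(int); z=w[...,2]
    S=w[(c.max(-1)<90)&(z>.117)&(z<.13)&(w[...,1]>-.15)&(w[...,1]<-.05)&(w[...,0]>.59)&(w[...,0]<.68)][:,:2]
    d=S.mean(0)-STEM; e=np.linalg.svd(S-S.mean(0))[2][0]
    print(n,len(S),S.mean(0),"q by mean",175.5-np.degrees(np.arctan2(d[1],d[0])),"q by axis",175.5-np.degrees(np.arctan2(e[1],e[0]))%180)
```

```text
top 146 [ 0.63660961 -0.11332549] q by mean 88.0907094938047 q by axis 87.72613619773395
scene 136 [ 0.64092869 -0.11223046] q by mean 92.22390062150433 q by axis 89.71169583712972
```

The lever reads 88–92° in both cameras, so it is open. Now I point at the zero key.

Run:
```python
from h import *
K=[.4766,-.2807]
r.move_pose([*K,.30],[180,0,-4.5]); r.servo_line([*K,.178],.08)
print(r.read_tcp_pos(),r.read_orientation(),r.read_clock())
r.dwell(3.3); print(r.read_tcp_pos(),r.read_force())
r.servo_line([*K,.32],.15); r.move_pose([.40,-.08,.32],[180,0,-4.5])
r.dwell(.5); print(r.read_tcp_pos(),r.read_clock()); r.sign_off()
```

```text
[ 0.47680634 -0.28088506  0.17850427] [ 1.79967831e+02 -4.86259010e-02 -4.50262787e+00] 14.7
[ 0.47661793 -0.28068616  0.17799925] [-0.13053054 -0.14612969 -0.13120844]
[ 0.40008103 -0.08021901  0.3198867 ] 20.4667
the job is handed in; nothing more can be done
```

The job is handed in at about 20 s: the differential transmitter's vent lever was pushed open (88–92° measured in both cameras), its zero key was pointed at from 40 mm (TCP; fingertips about 21 mm) for 3.3 s, and the hand was then drawn well clear; the judge's result was not reported back to me.

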